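Weigh a polishing wheel and close it up in its carton

ROBOT

A 6-joint arm with a two-finger parallel gripper is mounted at the origin on the work surface. World frame = base frame: x ahead of the robot, y to its left, z up, the work surface at z = 0. Lengths are in m, angles in rad, forces in N, time in s.
With the tool pointing down it reaches from about 0.2 to 0.875 m from the base axis. Payload 3.4 kg.
Tool frame: the origin (TCP) lies on the centre line of the jaws, within the pads' length; the fingertips stand 8 mm ahead of it and the grasp point (between the pads) lies 11 mm behind it (robot.tips_ahead is the z of the fingertips in the tool frame, in m); z points along the fingers, y is the line along which they close (so a half turn about z gives the same grasp; the last joint's range is limited). The gripper opens to 94 mm and grips with 3 to 60 N. Pads are 16 mm wide; open, the fingers measure 119 mm over their backs; the gripper's body (75 mm by 177 mm) begins 78 mm behind the grasp point.
Start: joints at [-1.459, 0.276, 1.505, -0, 1.361, -0.121], TCP at [0.133, -0.56, 0.213] pointing down, gripper open.
Joint ranges: [-2.89, 2.89], [-0.75, 2.08], [0.22, 2.7], [-1.18, 4.32], [0.11, 2.71], [-2.7, 2.7]. Speed limits (rad/s): [2.57, 2.57, 3.14, 3.14, 3.14, 3.14].

INTERFACE

Orientations are given as a unit quaternion [w, x, y, z].
In Python, from station import robot gives the robot as it stands.
- The arm moves only by the shell command python3 -m inch 'ROWS' [FORCE]. ROWS is JSON, a list of rows, each a list of 3 entries, a list of its own where there are three numbers: the turn, a rotation vector about the tool's x, y, z in rad, then the shift along the tool's x, y, z in cm, then the finger opening in cm, from 0 to 9.4. A call has exactly 10 rows; each row is the pose to reach, as a shift and turn from the pose commanded when the call began, along the tool's axes at that moment; what a row does not reach only later rows make up. A row lasts 1/12 s, in which the tool goes at most 41.7 mm and 7.16 degrees, less where a joint would pass 70% of its speed; a pose out of reach is approached as far as the arm can. A call with a gripper value outside its range is refused whole. The fingers move at their own pace and stop on an object; FORCE is the grip in N (left out, the last holds). Time passes only in rows, so rows that repeat a pose let the fingers close, or fill a call up. It gives the time, the measured TCP pose, the force, the opening and the grip force at its end, in the units of the state.
- robot.state(): the state, without advancing time (a new reading comes with each control period).
- robot.read_camera(name): name is "scene" or "side" or "wrist"; returns a dict with "image" (400x640x3 uint8, red, green, blue), "fov_y" (degrees; the focal length in pixels is half the picture's height over the tangent of half this angle, whatever the lens; pixels are square), "cx", "cy" (the principal point, pixels), "dist_coeffs" ([k1, k2, p1, p2, k3] as OpenCV has them; the pictures are not rectified), "pose" (4x4, takes a point from camera to world coordinates). Camera axes: x right, y down, z forward; pixel columns grow to the right and rows downward; lengths in m; the calibration is good to about 2 mm. A picture is of the moment at which its call begins. There is no depth.
- robot.close_job(): hands the job in; it is judged then, once.
Trained networks look in the newest picture that a camera, given by its name, has taken for a name from the list of things; names that differ only in an ending like _2 or _b are one class to them, and where a whole thing is asked for, a point or a joint stands for the part that bears it (a point fixed in the world has none). Each returns a list of dicts, best first, with "p" (0 to 1); they miss things now and then, are a little off and sometimes report something else, mostly with a low value. They report only what shows in the picture. A call takes as long as a camera call. They do not tell look-alikes from the thing itself.
- robot.masks_of(label, camera): "region" (400x640 bool, what is visible of it).
- robot.mark_of(label, camera): "centre" ([x, y, z] in m, in the coordinates of the camera as it stood for that picture, good to about 4 mm: a listed point, or the origin of a listed thing).
The state is a dict: "clock": time; "joint_positions": joint angles; "qd": joint speeds; "joint_efforts": joint torques, N m; "ee_pos": TCP position; "eef_rot": TCP orientation; "force": force on the tool from outside, world axes, zero at the start; "ft_torque": the same for the moment, N m; "finger_gap": finger opening in m; "finger_force": force on a finger pad.
Only numpy, scipy, OpenCV 4.12 (cv2) and the standard library are available. Lean on these libraries where they do the work, as an engineer would, in place of code of your own. Each camera call takes 0.05 s, during which the arm holds its last target. There are 200 camera calls.

TASK

Slide the green polishing wheel off the open end of its bar, lay it flat on the scale and let go so it can be weighed, then take it again round its rim and lay it flat in the carton. Close the carton in order, both short flaps folded down first and then the lid over them, all fully down. Press the carton and the scale only gently (well under 40 N) and leave everything else on the bench where it is.

Things in the scene. Friction and masses are not known exactly. Their poses are not given: they have to be found in the camera images.
- wheel_center (a point): the green polishing wheel: a rigid ring 60 mm across, 16 mm thick, with a 22 mm hole, about 70 g (varies); the point is its centre and its z axis is the wheel's axis. At the start it hangs on the bar of the stand, its axis along the bar, the top of its hole resting on the bar, so its centre is 6 mm below the bar's axis
- wheel: the same green wheel; this origin is at the centre of one of its two flat faces, z along its axis
- stand: wheel stand, fixed; origin under the bar at table height. Base x -65 to +95 mm, 80 mm wide. A post at x +60 to +76 mm, 144 mm tall, carries a level 10 mm bar, axis 130 mm up at y = 0, pointing to -x and ending at x = -57 mm. Its last 4 mm are a collar 14 mm in diameter: raise the wheel about 6 mm (hole centred on the bar) to slide it off over the collar
- pan_center (a point): centre of the top face of the bench scale's flat square steel pan, 130 x 130 mm, 50 mm above the table; x, y along the pan's sides. The scale does not move; its white housing is 165 x 145 mm and below the pan
- carton: cardboard carton held fast in a metal cradle; origin: centre of its underside, on the table. Inside 88 mm (x) by 120 mm (y), walls 3 mm, inner floor 9 mm and rim 45 mm above the table. Two short flaps on its -y and +y walls, a long lid on its +x wall, all open and leaning outward at the start
- flap_left (a joint): angle in rad of the short flap hinged along the rim of the carton's +y wall (hinge at y = +63 mm, 46 mm up): 0 = folded flat over the opening, 1.57 = upright, more = leaning outward. 84 mm wide, 44 mm long, 2 mm thick. It turns easily (under 1 N at its edge) and stays where it is left
- flap_right (a joint): the same for the short flap on the carton's -y wall (hinge at y = -63 mm, 46 mm up)
- lid (a joint): angle in rad of the long lid hinged along the rim of the carton's +x wall (hinge at x = +47 mm, 49 mm up): 0 = shut, 1.57 = upright, more = leaning outward. 126 mm wide, 94 mm long, 2 mm thick, with a 14 mm tuck edge turned at right angles towards the inside at its free end. Turns easily (about 1 N) and stays where it is left
- brown_wheel_mid (a point): a brown wheel of the same shape lying flat on the mat; the point is its centre
- cup_mid (a point): white drinking cup, 72 mm across, 85 mm tall; the point is its centre
- jar_mid (a point): small jar with a blue cap, 48 mm across, 45 mm tall; the point is its centre
- carver_mid (a point): wax carver with a blue handle lying on the mat, 160 mm long, 11 mm thick; the point is its middle
- model_mid (a point): dental cast on a yellow base, 60 x 62 x 32 mm; the point is the centre of its base, 10 mm up
- burr_box_mid (a point): white open instrument box, 70 x 110 x 30 mm; the point is its centre
- bottle_mid (a point): amber bottle, 52 mm across, 110 mm tall; the point is its centre
Not all that is in view belongs to the job. Leave any brown look-alike of the stand alone.

How it is judged:
On the way, in this order (a step that is already met when the one before it is completed fails the run):
1. the wheel is off the open end of the bar ((x of wheel_center in the frame of stand below -0.068 m or distance between wheel_center and stand above 0.2 m)), for 0.1 s.
2. the wheel lies flat and still on the scale's pan, let go (x of wheel_center in the frame of pan_center between -0.055 and 0.055 m and y of wheel_center in the frame of pan_center between -0.055 and 0.055 m and z of wheel_center in the frame of pan_center between 0.004 and 0.013 m and (angle between wheel_center's own z axis and vertical below 0.15 rad or angle between wheel_center's own z axis and vertical above 2.99 rad) and contact force between the fingers and wheel below 0.05 N and linear speed of wheel below 0.02 m/s), for 0.4 s.
3. the wheel lies flat in the carton, let go (x of wheel_center in the frame of carton between -0.044 and 0.044 m and y of wheel_center in the frame of carton between -0.06 and 0.06 m and z of wheel_center in the frame of carton between 0.012 and 0.023 m and (angle between wheel_center's own z axis and vertical below 0.15 rad or angle between wheel_center's own z axis and vertical above 2.99 rad) and linear speed of wheel below 0.02 m/s and contact force between the fingers and wheel below 0.05 N), for 0.2 s.
4. both short flaps are folded down (within 0.12 rad of flat) (value of joint each of flap_left, flap_right below 0.12 rad), for 0.1 s.
5. the lid is down (within 0.12 rad of flat) (value of joint lid below 0.12 rad), for 0.1 s.
At the end, for the whole second after the job is handed in: The green wheel lies flat (within about 9 degrees) and at rest on the floor of the carton, both short flaps and then the lid are down, each within 0.12 rad of flat, and the robot has let go of everything (all of step 3 and all of step 4 and value of joint lid below 0.12 rad); the robot touches nothing.
It fails at once if the carton, a flap or the lid is pressed with more than 40 N by the fingers (contact force between the fingers and carton above 40 N).
It fails at once if the wheel is pressed onto the scale with more than 40 N (contact force between wheel and scale above 40 N).
It fails at once if the scale is pressed with more than 40 N by the fingers (contact force between the fingers and scale above 40 N).
It fails at once if another thing on the bench is shifted by more than 25 mm (distance of any of brown_wheel_mid, cup_mid, jar_mid, carver_mid, model_mid, burr_box_mid, bottle_mid from where it was at the start of the episode above 0.025 m).
It also fails if it takes over 72 s, if anything falls off the work surface, if the arm or the gripper's body presses on something with over 40 N, if the wrist force passes 120 N, or if a joint passes its speed limit or range.

## Working session

There is one attempt and no reset: what is moved stays moved. The work goes in short steps, Python scripts to look and compute and a shell command to move; the robot and the scene stay as the last step left them, time stands still between calls to the robot, and variables do not carry over. Pictures are saved under pics/ and viewed, at most 10 in all, crops included, and the job is handed in when it is done.

```bash
ls; mkdir -p pics; cat > h.py <<'E'
from station import robot
import numpy as np, cv2
from scipy.spatial.transform import Rotation as R
def look(cam, labels=()):
    c=robot.read_camera(cam); P=np.array(c["pose"]); out={}
    for l in labels:
        for m in robot.mark_of(l,cam)[:3]:
            w=P[:3,:3]@np.array(m["centre"])+P[:3,3]
            print(cam,l,round(m["p"],2),np.round(w,4),proj(c,w).round())
    return c
def K(c):
    h=c["image"].shape[0]; f=h/2/np.tan(np.radians(c["fov_y"])/2)
    return np.array([[f,0,c["cx"]],[0,f,c["cy"]],[0,0,1]])
def proj(c,w):
    P=np.linalg.inv(np.array(c["pose"])); r,_=cv2.Rodrigues(P[:3,:3])
    return cv2.projectPoints(np.array(w,float).reshape(-1,1,3),r,P[:3,3],K(c),np.array(c["dist_coeffs"],float))[0].reshape(-1,2).squeeze()
def ray(c,px,z):
    "world point on plane z seen at pixel(s)"
    u=cv2.undistortPoints(np.array(px,float).reshape(-1,1,2),K(c),np.array(c["dist_coeffs"],float)).reshape(-1,2)
    P=np.array(c["pose"]); d=np.c_[u,np.ones(len(u))]@P[:3,:3].T
    return P[:3,3]+d*((z-P[2,3])/d[:,2:])
def rot():
    s=robot.state(); q=s["eef_rot"]; return R.from_quat([q[1],q[2],q[3],q[0]]), np.array(s["ee_pos"])
def go(target,tR=None):
    "shift cm and turn in tool axes to reach world target, tR desired rotation matrix"
    r,p=rot(); print("shift cm",(r.inv().apply(np.array(target)-p)*100).round(2), "turn",(r.inv()*R.from_matrix(tR)).as_rotvec().round(3) if tR is not None else "")
def save(c,name,box=None,k=1):
    im=c["image"]
    if box: im=im[box[1]:box[3],box[0]:box[2]]
    cv2.imwrite("pics/"+name,cv2.resize(im[:,:,::-1],None,fx=k,fy=k,interpolation=cv2.INTER_CUBIC))
E
python3 - <<'E'
from h import *
L=["wheel_center","stand","pan_center","carton","flap_left","flap_right","lid","brown_wheel_mid","cup_mid","jar_mid","carver_mid","model_mid","burr_box_mid","bottle_mid"]
for cam in ("scene","side"):
    c=look(cam,L); save(c,cam+"0.png")
    print(np.array(c["pose"]).round(3).tolist())
s=robot.state(); print(s["clock"],s["ee_pos"],s["eef_rot"],s["force"],robot.tips_ahead)
E
```

```text
pics
scene wheel_center 0.56 [ 0.5332 -0.3257  0.123 ] [216. 193.]
scene wheel_center 0.51 [ 5.493e-01 -3.191e-01 -3.000e-04] [226. 221.]
scene stand 0.9 [ 0.5477 -0.3167  0.0008] [227. 220.]
scene stand 0.68 [ 0.3217 -0.2524  0.0018] [260. 157.]
scene pan_center 0.74 [ 0.5147 -0.0576  0.0525] [319. 207.]
scene pan_center 0.68 [ 0.6703 -0.4444  0.0179] [170. 255.]
scene carton 0.69 [5.001e-01 2.722e-01 1.000e-04] [436. 219.]Traceback (most recent call last):
  File "<stdin>", line 4, in <module>
  File "h.py", line 7, in look
    for m in robot.mark_of(l,cam)[:3]:
             ~~~~~~~~~~~~~^^^^^^^
ValueError: it knows: bottle_mid, brown_wheel_mid, burr_box_mid, carton, carver_mid, cup_mid, jar_mid, model_mid, pan_center, stand, wheel, wheel_center
```

```bash
python3 - <<'E'
from h import *
L=["wheel_center","wheel","stand","pan_center","carton","brown_wheel_mid","cup_mid","jar_mid","carver_mid","model_mid","burr_box_mid","bottle_mid"]
for cam in ("scene","side"):
    c=look(cam,L); save(c,cam+"0.png")
    print(np.array(c["pose"]).round(3).tolist())
s=robot.state(); print(s["clock"],s["ee_pos"],s["eef_rot"],s["force"],robot.tips_ahead)
E
```

```text
scene wheel_center 0.67 [ 0.5347 -0.3235  0.1257] [216. 193.]
scene wheel 0.73 [ 0.5301 -0.3216  0.1241] [217. 192.]
scene stand 0.88 [ 0.5497 -0.3198 -0.0014] [226. 221.]
scene stand 0.76 [ 0.319  -0.2535  0.0056] [260. 155.]
scene pan_center 0.84 [ 0.5173 -0.0564  0.0549] [320. 207.]
scene carton 0.71 [ 5.016e-01  2.698e-01 -5.000e-04] [435. 219.]
scene brown_wheel_mid 0.69 [ 0.5519 -0.3212  0.0024] [225. 221.]
scene brown_wheel_mid 0.5 [0.4129 0.0875 0.0128] [371. 186.]
scene cup_mid 0.93 [0.7234 0.0723 0.0422] [365. 284.]
scene cup_mid 0.74 [0.4107 0.0905 0.017 ] [373. 185.]
scene cup_mid 0.34 [0.5021 0.2688 0.0014] [435. 219.]
scene jar_mid 0.69 [ 0.7277 -0.1708  0.0257] [269. 282.]
scene jar_mid 0.59 [0.4997 0.2667 0.0009] [434. 218.]
scene carver_mid 0.61 [0.5892 0.078  0.0071] [367. 242.]
scene model_mid 0.83 [ 0.7797 -0.0526  0.0096] [314. 307.]
scene burr_box_mid 0.65 [ 0.6744 -0.4425  0.0135] [171. 257.]
scene bottle_mid 0.97 [0.2821 0.343  0.057 ] [459. 146.]
scene bottle_mid 0.55 [ 0.515  -0.0597  0.0533] [318. 207.]
[[-0.068, 0.861, -0.504, 1.099], [0.998, 0.06, -0.031,
[... 487 characters left out ...]
144 0.0866 0.0089] [328. 268.]
side cup_mid 0.56 [0.7236 0.071  0.0396] [246. 217.]
side jar_mid 0.52 [ 0.7261 -0.1731  0.0222] [291. 180.]
side jar_mid 0.35 [ 0.7795 -0.0503  0.0093] [257. 197.]
side carver_mid 0.66 [0.5856 0.0737 0.0039] [282. 243.]
side model_mid 0.82 [ 0.78   -0.0508  0.0094] [256. 197.]
side burr_box_mid 0.72 [ 0.6671 -0.4472  0.0174] [345. 148.]
side bottle_mid 0.61 [0.2831 0.3409 0.0552] [319. 346.]
[[-0.843, -0.351, 0.408, -0.054], [-0.538, 0.554, -0.635, 0.872], [-0.002, -0.755, -0.656, 1.046], [0.0, 0.0, 0.0, 1.0]]
1.55 [ 0.13263294 -0.55951729  0.21349251] [ 3.41825467e-05  9.93234285e-01  1.16127752e-01 -3.91118506e-06] [-0.45421694  0.14322374 -0.04066548] 0.008
```

View pics/scene0.png

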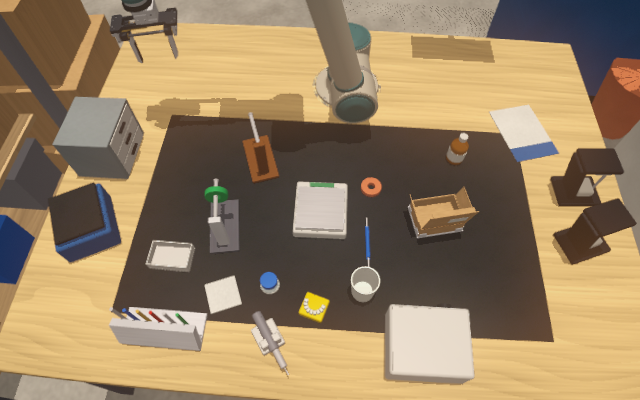

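View pics/side0.png

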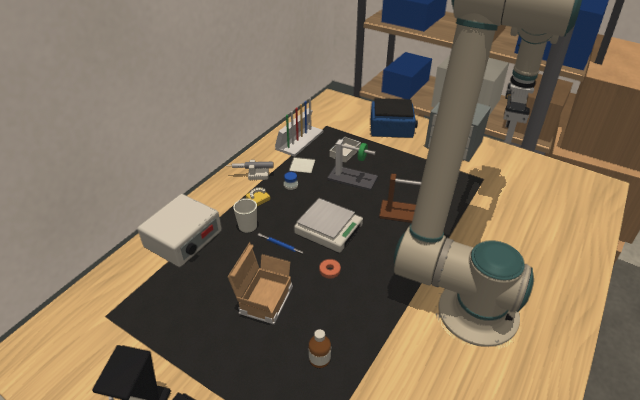

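The candidates for the wheel are the green wheel on the grey stand at scene (216,193), the brown wheel on the mat at (371,186), and the brown stand without a wheel at (260,157). I choose the green wheel on the grey stand and will check it in a close crop.

```bash
python3 - <<'E'
from h import *
c=look("scene")
a=c["image"][165:265,185:265]; b=c["image"][180:250,390:490]
k=5
A=cv2.resize(a[:,:,::-1],None,fx=k,fy=k,interpolation=cv2.INTER_CUBIC); B=cv2.resize(b[:,:,::-1],None,fx=4,fy=4,interpolation=cv2.INTER_CUBIC)
o=np.zeros((500,800,3),np.uint8); o[:500,:400]=A; o[:280,400:]=B
cv2.imwrite("pics/crop.png",o)
E
```

```text
(no output)
```

View pics/crop.png

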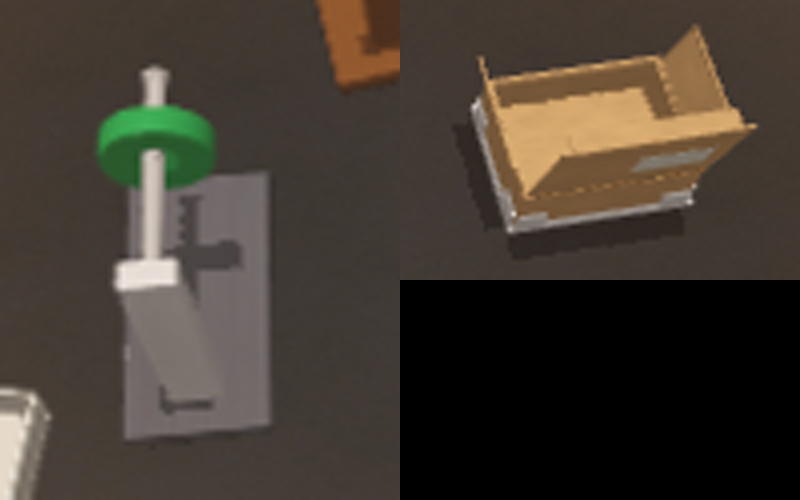

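The left crop shows the green wheel on the grey stand's bar. The collared end is at pixel (216,179), and the base corners are at (238.6,199.4), (239,250) and (210,252.6). The right crop shows the carton turned slightly, with its cradle corners at (417.5,238) and (463,231).

```bash
python3 - <<'E'
from h import *
c=robot.read_camera("scene")
print("base",ray(c,[[238.6,199.4],[239,250],[210,252.6]],0.004).round(4).tolist())
e=ray(c,[[216,179.4],[215.5,216.6]],0.13); d=e[1]-e[0]; print("bar",e.round(4).tolist(),np.arctan2(d[1],d[0]))
e=ray(c,[[417.5,238],[463,230.8],[408,206]],0.005); print("cart",e.round(4).tolist(),np.arctan2(*(e[1]-e[0])[[1,0]]))
m=max(robot.masks_of("wheel","scene"),key=lambda m:m["p"])["region"]; ys,xs=np.where(m); print("wheel px",xs.min(),xs.max(),ys.min(),ys.max(),xs.mean(),ys.mean()); print(ray(c,[[xs.mean(),ys.mean()]],0.124))
# scale yaw from bright pan mask
m=max(robot.masks_of("pan_center","scene"),key=lambda m:m["p"])["region"].astype(np.uint8)
cn=max(cv2.findContours(m,0,2)[0],key=cv2.contourArea); w=ray(c,cn[:,0,:],0.045)[:,:2].astype(np.float32); print("scale",cv2.minAreaRect(w))
E
```

```text
base [[0.4788, -0.2933, 0.004], [0.6361, -0.2666, 0.004], [0.6494, -0.3438, 0.004]]
bar [[0.4948, -0.3306, 0.13], [0.6044, -0.3109, 0.13]] 0.17774556558272164
cart [[0.5671, 0.2167, 0.005], [0.5364, 0.3453, 0.005], [0.4673, 0.1937, 0.005]] 1.8049949643553174
wheel px 205 227 186 202 216.29065743944636 193.34948096885813
[[ 0.5335712  -0.32362025  0.124     ]]
scale ((0.5159290432929993, -0.055512674152851105), (0.1741660088300705, 0.14298115670681), 1.2377839088439941)
```

```bash
python3 -m inch '[[[0,0,0.12],[0,0,0],9.4],[[0,0,0.23],[0,0,0],9.4],[[0,0.12,0.23],[0,0,0],9.4],[[0,0.24,0.23],[0,0,0],9.4],[[0,0.24,0.23],[0,0,0],9.4],[[0,0.24,0.23],[0,0,0],9.4],[[0,0.24,0.23],[0,0,0],9.4],[[0,0.24,0.23],[0,0,0],9.4],[[0,0.24,0.23],[0,0,0],9.4],[[0,0.24,0.23],[0,0,0],9.4]]' 20; python3 -c "
from h import *
r,p=rot();print(r.as_matrix().round(3),robot.state()['joint_positions'])"
```

```text
clock: 2.58
ee_pos: [0.1339, -0.5593, 0.2138]
eef_rot: [-0.014, 0.993, 0.002, 0.118]
force: [-0.5, 0.3, -0.5]
finger_gap: 0.0941
finger_force: 0.0
[[ 0.972  0.007  0.235]
 [ 0.001 -1.     0.028]
 [ 0.235 -0.027 -0.972]] [-1.61540057  0.27673759  1.53029552  0.24017624  1.3792594  -0.0997026 ]
```

```bash
python3 - <<'E'
from h import *
c=robot.read_camera("side"); save(c,"brown.png",(340,120,460,240),5)
print(ray(c,[[389,211]],0.01),ray(c,[[392,178]],0.144),ray(c,[[424,183]],0.13))
E
```

```text
[[ 0.37486707 -0.22382955  0.01      ]] [[ 0.37840462 -0.2230166   0.144     ]] [[ 0.29114844 -0.27054016  0.13      ]]
```

View pics/brown.png

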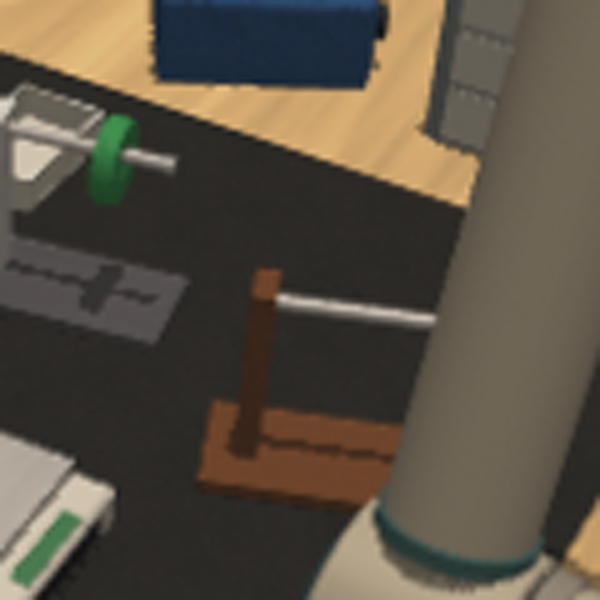

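The crop shows the brown stand's post at about crop (255,370), world (0.38,-0.22), with its bar pointing back towards the robot. I will approach the green wheel with the tool tilted 30° so the wrist stays above the brown stand.

```bash
cat >> h.py <<'E'
def tool(yaw,th):
    "tool z at angle th from straight down towards heading yaw; y horizontal"
    y=np.array([np.sin(yaw),-np.cos(yaw),0]); z=np.array([np.sin(th)*np.cos(yaw),np.sin(th)*np.sin(yaw),-np.cos(th)])
    return np.c_[np.cross(y,z),y,z]
E
python3 - <<'E'
from h import *
T=tool(0.17,np.radians(60)); go(np.array([0.534,-0.3236,0.124])-0.10*T[:,2],T)
E
```

```text
shift cm [ 29.68 -21.77  11.87] turn [ 0.078  0.806 -0.151]
```

```bash
python3 -m inch '[[[0.01,0.1,-0.02],[3,-2.2,1],9.4],[[0.02,0.2,-0.04],[6,-4.4,2],9.4],[[0.03,0.3,-0.06],[9,-6.6,3],9.4],[[0.04,0.4,-0.075],[12,-8.8,4.5],9.4],[[0.05,0.5,-0.09],[15,-11,6],9.4],[[0.06,0.6,-0.11],[18,-13.2,7],9.4],[[0.07,0.7,-0.13],[21.5,-15.5,8.5],9.4],[[0.078,0.806,-0.15],[25,-18,10],9.4],[[0.078,0.806,-0.151],[29.7,-21.8,11.9],9.4],[[0.078,0.806,-0.151],[29.7,-21.8,11.9],9.4]]'; python3 - <<'E'
from h import *
T=tool(0.17,np.radians(60)); go(np.array([0.534,-0.3236,0.124])-0.10*T[:,2],T); print(robot.state()["joint_positions"])
c=look("wrist",["wheel_center","wheel","stand"]); save(c,"w1.png"); print(np.array(c["pose"]).round(3).tolist())
E
```

```text
clock: 3.47
ee_pos: [0.4493, -0.3358, 0.1719]
eef_rot: [-0.045, 0.863, 0.072, 0.498]
force: [0.3, -0.5, 0.4]
finger_gap: 0.0937
finger_force: 0.0
shift cm [ 0.13  0.23 -0.19] turn [-0.002 -0.001 -0.006]
[-1.43693638  0.32052508  2.17028285  1.20787483  1.18409074 -0.85174385]
wrist wheel_center 0.96 [ 0.536  -0.3245  0.1247] [324. 198.]
wrist wheel_center 0.15 [ 0.5297 -0.3252  0.1228] [324. 204.]
wrist wheel 0.63 [ 0.5308 -0.3278  0.1271] [327. 200.]
wrist wheel 0.59 [0.5892 0.0775 0.0058] [ 70. 202.]
wrist stand 0.29 [ 0.514  -0.0527  0.0509] [ 93. 231.]
[[0.167, -0.674, 0.72, 0.336], [-0.986, -0.11, 0.126, -0.356], [-0.006, -0.731, -0.682, 0.314], [0.0, 0.0, 0.0, 1.0]]
```

View pics/w1.png

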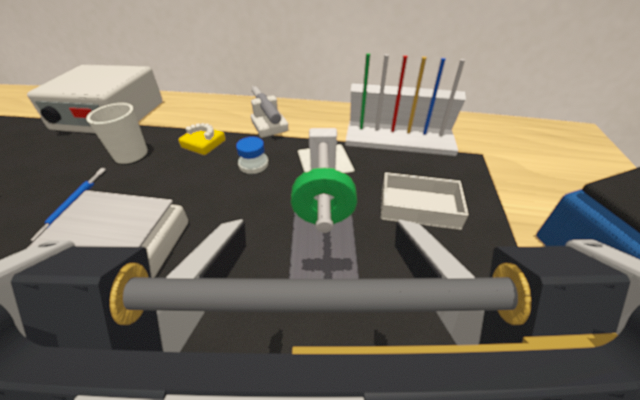

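The wrist picture shows the green wheel at (324,198), centred between the fingers, with the bar end at (324,228) towards us. It agrees with the estimate.

```bash
python3 - <<'E'
from h import *
T=tool(0.17,np.radians(60)); go(np.array([0.535,-0.324,0.124])-0.002*T[:,2],T)
E
```

```text
shift cm [0.05 0.07 9.84] turn [ 0.    -0.     0.001]
```

```bash
python3 -m inch '[[[0,0,0],[0.05,0.07,3],9.4],[[0,0,0],[0.05,0.07,6],9.4],[[0,0,0],[0.05,0.07,8],9.4],[[0,0,0],[0.05,0.07,9.85],9.4],[[0,0,0],[0.05,0.07,9.85],9.4],[[0,0,0],[0.05,0.07,9.85],5],[[0,0,0],[0.05,0.07,9.85],5],[[0,0,0],[0.05,0.07,9.85],5],[[0,0,0],[0.05,0.07,9.85],5],[[0,0,0],[0.05,0.07,9.85],5]]' 15; python3 - <<'E'
from h import *
T=tool(0.17,np.radians(60)); go(np.array([0.535,-0.324,0.124])-0.002*T[:,2],T); print(robot.state()["finger_force"])
E
```

```text
clock: 4.5
ee_pos: [0.5322, -0.326, 0.1256]
eef_rot: [-0.041, 0.863, 0.072, 0.499]
force: [0.5, -0.2, -0.1]
finger_gap: 0.0641
finger_force: 0.1
shift cm [ 0.02 -0.15  0.15] turn [ 0.003 -0.001 -0.001]
0.14375030295923352
```

```bash
python3 -m inch '[[[0,0,0],[0,0,0],5],[[0,0,0],[0,0,0],5],[[0,0,0],[0,0,0],5],[[0,0,0],[0,0,0],5],[[0,0,0],[0,0,0],5],[[0,0,0],[0.17,0,-0.1],5],[[0,0,0],[0.34,0,-0.2],5],[[0,0,0],[0.52,0,-0.3],5],[[0,0,0],[0.52,0,-0.3],5],[[0,0,0],[0.52,0,-0.3],5]]' 15; python3 - <<'E'
from h import *
c=look("wrist",["wheel_center"]); save(c,"w2.png",(220,130,420,290),3)
E
```

```text
clock: 5.33
ee_pos: [0.5327, -0.325, 0.1311]
eef_rot: [-0.042, 0.863, 0.073, 0.498]
force: [-0.7, -0.6, -0.4]
finger_gap: 0.0602
finger_force: 15.0
wrist wheel_center 0.61 [ 0.5384 -0.3282  0.1298] [327. 235.]
```

View pics/w2.png

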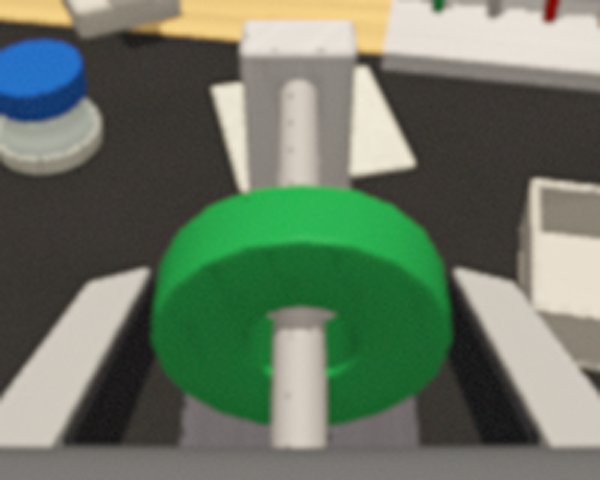

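The wheel is gripped at about (300,305) in this crop. The bar runs through its hole, centred sideways, and the measured force is near zero. I'll slide it back towards the collar.

```bash
python3 -m inch '[[[0,0,0],[-0.2,0,-0.35],5],[[0,0,0],[-0.4,0,-0.7],5],[[0,0,0],[-0.65,0,-1.13],5],[[0,0,0],[-0.9,0,-1.56],5],[[0,0,0],[-1.15,0,-1.99],5],[[0,0,0],[-1.4,0,-2.42],5],[[0,0,0],[-1.6,0,-2.77],5],[[0,0,0],[-1.75,0,-3.03],5],[[0,0,0],[-1.9,0,-3.29],5],[[0,0,0],[-2,0,-3.46],5]]' 15; python3 - <<'E'
from h import *
print(robot.state()["force"]);c=look("wrist",["wheel_center"])
E
```

```text
clock: 6.27
ee_pos: [0.493, -0.3321, 0.131]
eef_rot: [-0.042, 0.863, 0.073, 0.499]
force: [0.1, -0.5, -0.3]
finger_gap: 0.0608
finger_force: 15.0
[ 0.08817585 -0.48736646 -0.25437635]
wrist wheel_center 0.93 [ 0.4998 -0.3362  0.1285] [329. 235.]
```

```bash
python3 -m inch '[[[0,0,0],[-0.25,0,-0.43],5],[[0,0,0],[-0.5,0,-0.87],5],[[0,0,0],[-0.8,0,-1.39],5],[[0,0,0],[-1.1,0,-1.9],5],[[0,0,0],[-1.4,0,-2.42],5],[[0,0,0],[-1.7,0,-2.94],5],[[0,0,0],[-2,0,-3.46],5],[[0,0,0],[-0.3,0,-4.5],5],[[0,0,0],[2.3,0,-6],5],[[0,0,0],[4.9,0,-7.5],5]]' 15; python3 - <<'E'
from h import *
print(robot.state()["force"]);c=look("wrist",["wheel_center"])
r,p=rot(); print(r.as_matrix().round(3), robot.state()["joint_positions"])
# place target: tool tilted back past vertical; try yaws
W=np.array([0.5145,-0.0565,0.060+0.012])
for yaw in (0.17,):
  for th in (-20,-30):
    T=tool(yaw,np.radians(th)); go(W-0.002*T[:,2],T)
E
```

```text
clock: 7.2
ee_pos: [0.4526, -0.3384, 0.2111]
eef_rot: [-0.043, 0.863, 0.071, 0.498]
force: [0.0, -0.2, -1.3]
finger_gap: 0.0603
finger_force: 15.0
[ 0.01498433 -0.17066254 -1.2594332 ]
wrist wheel_center 0.69 [ 0.4489 -0.3427  0.2125] [327. 244.]
wrist wheel_center 0.68 [ 0.4582 -0.3392  0.2113] [323. 233.]
[[ 0.489  0.167  0.856]
 [ 0.09  -0.986  0.141]
 [ 0.867  0.008 -0.498]] [-1.42894329  0.24851415  2.11338494  1.17443267  1.22289224 -0.73586355]
shift cm [ -6.66 -27.08  16.29] turn [ 9.000e-03 -1.399e+00  1.000e-03]
shift cm [ -6.66 -27.08  16.32] turn [ 0.01  -1.574  0.   ]
```

```bash
python3 -m inch '[[[0,-0.12,0],[0.3,-2.7,1.1],5],[[0,-0.24,0],[0.6,-5.4,2.2],5],[[0,-0.36,0],[0.9,-8.1,3.3],5],[[0,-0.48,0],[1.2,-10.8,4.3],5],[[0,-0.6,0],[1.5,-13.5,5.4],5],[[0,-0.72,0],[1.8,-16.2,6.5],5],[[0,-0.84,0],[2.1,-18.9,7.6],5],[[0.01,-0.96,0],[2.4,-21.6,8.7],5],[[0.01,-1.08,0],[2.7,-24.3,9.8],5],[[0.01,-1.2,0],[2.9,-27.1,10.8],5]]' 15; python3 - <<'E'
from h import *
W=np.array([0.5145,-0.0565,0.060+0.003])
T=tool(0.17,np.radians(-28)); go(W-0.002*T[:,2],T)
E
```

```text
clock: 8.13
ee_pos: [0.5121, -0.0606, 0.1829]
eef_rot: [-0.012, 0.995, 0.086, 0.045]
force: [0.7, -0.4, -1.4]
finger_gap: 0.0603
finger_force: 15.0
shift cm [-0.67 -0.18 11.8 ] turn [-0.015 -0.58   0.006]
```

```bash
python3 -m inch '[[[0,-0.12,0],[-0.1,0,0],5],[[0,-0.24,0],[-0.1,0,0],5],[[0,-0.36,0],[-0.2,-0.1,1],5],[[0,-0.48,0],[-0.3,-0.1,2.5],5],[[-0.01,-0.58,0],[-0.4,-0.2,4],5],[[-0.01,-0.58,0],[-0.5,-0.2,6],5],[[-0.01,-0.58,0],[-0.6,-0.2,8],5],[[-0.01,-0.58,0],[-0.6,-0.2,9.5],5],[[-0.01,-0.58,0],[-0.65,-0.2,10],5],[[-0.01,-0.58,0],[-0.65,-0.2,10],5]]' 15; python3 - <<'E'
from h import *
W=np.array([0.5145,-0.0565,0.060+0.003])
T=tool(0.17,np.radians(-28)); go(W-0.002*T[:,2],T)
c=look("side",["wheel_center"]); save(c,"s2.png",(270,150,390,240),5)
E
```

```text
clock: 8.97
ee_pos: [0.5141, -0.0561, 0.0807]
eef_rot: [0.016, 0.966, 0.087, -0.242]
force: [0.0, -0.9, 0.5]
finger_gap: 0.0604
finger_force: 15.0
shift cm [0.85 0.07 1.35] turn [-0.007  0.     0.012]
side wheel_center 0.65 [ 0.5127 -0.0524  0.0798] [325. 209.]
```

View pics/s2.png

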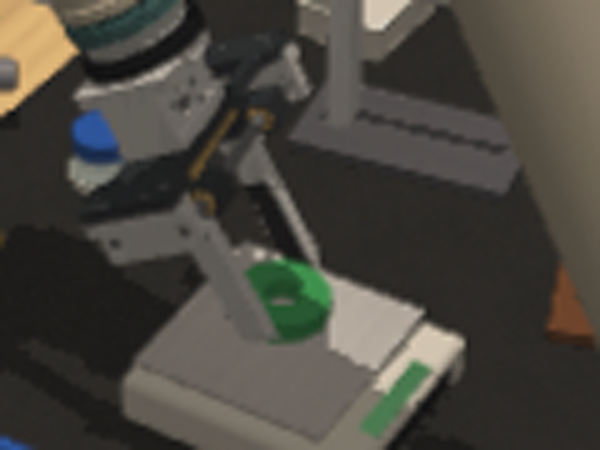

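The side crop shows the wheel at about (290,300), nearly flat just above the middle of the pan. I'll lower it slowly.

```bash
python3 -m inch '[[[0,0,0],[0.2,0,0.35],5],[[0,0,0],[0.4,0,0.7],5],[[0,0,0],[0.55,0,1.0],5],[[0,0,0],[0.7,0,1.2],5],[[0,0,0],[0.8,0,1.35],5],[[0,0,0],[0.85,0,1.45],5],[[0,0,0],[0.87,0,1.5],5],[[0,0,0],[0.9,0,1.53],5],[[0,0,0],[0.9,0,1.53],5],[[0,0,0],[0.9,0,1.53],5]]' 8; python3 - <<'E'
from h import *
W=np.array([0.5145,-0.0565,0.060])
T=tool(0.17,np.radians(-28)); go(W-0.002*T[:,2],T); print(robot.state()["force"])
E
```

```text
clock: 9.9
ee_pos: [0.5165, -0.0557, 0.0648]
eef_rot: [0.017, 0.967, 0.087, -0.239]
force: [1.4, -0.0, 0.6]
finger_gap: 0.0607
finger_force: 8.0
shift cm [0.04 0.04 0.33] turn [-0.005 -0.005  0.011]
[ 1.39974051 -0.01815934  0.57324566]
```

```bash
python3 -m inch '[[[0,0,0],[0.05,0,0.08],5],[[0,0,0],[0.09,0,0.17],5],[[0,0,0],[0.14,0,0.26],5],[[0,0,0],[0.16,0,0.3],5],[[0,0,0],[0.16,0,0.3],5],[[0,0,0],[0.16,0,0.3],6.6],[[0,0,0],[0.16,0,0.3],7],[[0,0,0],[0.16,0,0.3],7.4],[[0,0,0],[0.16,0,0.3],7.4],[[0,0,0],[0.16,0,0.3],7.4]]' 8; python3 - <<'E'
from h import *
print(robot.state()["force"]); c=look("side",["wheel_center"]);c=look("wrist",["wheel_center"]);
T=tool(0.17,0); go([0.5145,-0.0565,0.13],T)
E
```

```text
clock: 10.73
ee_pos: [0.5162, -0.0555, 0.0614]
eef_rot: [0.016, 0.967, 0.087, -0.239]
force: [0.1, 1.3, 1.9]
finger_gap: 0.0741
finger_force: 0.9
[0.08071658 1.31199128 1.8622595 ]
side wheel_center 0.65 [ 0.5183 -0.0542  0.0621] [324. 213.]
wrist wheel_center 0.97 [ 0.5167 -0.061   0.0592] [330. 237.]
shift cm [-3.36 -0.02 -5.98] turn [-0.008  0.484  0.01 ]
```

```bash
python3 -m inch '[[[0,0,0],[0,0,0],8.5],[[0,0,0],[0,0,0],8.8],[[0,0,0],[0,0,-1],8.8],[[0,0,0],[0,0,-2.5],8.8],[[0,0,0],[-1,0,-4],8.8],[[0,0.12,0],[-2,0,-5],8.8],[[0,0.24,0],[-3,0,-6],8.8],[[0,0.36,0],[-3.4,0,-6],8.8],[[-0.01,0.48,0.01],[-3.4,0,-6],8.8],[[-0.01,0.48,0.01],[-3.4,0,-6],8.8]]' 15; python3 - <<'E'
from h import *
c=look("side",["wheel_center"]);c=look("wrist",["wheel_center"]); save(c,"w3.png"); print(robot.state()["force"])
m=max(robot.masks_of("wheel","wrist"),key=lambda m:m["p"])["region"]; ys,xs=np.where(m); print(ray(c,[[xs.mean(),ys.mean()]],0.062).round(4))
T=tool(0.17,0); go([0.5145,-0.0565,0.13],T)
E
```

```text
clock: 11.77
ee_pos: [0.508, -0.0563, 0.1312]
eef_rot: [0.001, 0.996, 0.084, -0.003]
force: [-1.4, 0.3, -0.6]
finger_gap: 0.088
finger_force: 0.0
side wheel_center 0.77 [ 0.5157 -0.0505  0.0612] [324. 214.]
side wheel_center 0.65 [0.2815 0.3393 0.0552] [320. 346.]
wrist wheel_center 0.63 [ 0.5138 -0.057   0.0502] [320. 206.]
wrist wheel_center 0.62 [ 0.5173 -0.061   0.0568] [325. 205.]
wrist wheel_center 0.39 [ 0.5155 -0.0586  0.0675] [322. 210.]
[ 0.34518714 -0.37589819  0.3893581 ]
[[ 0.5171 -0.0553  0.062 ]]
shift cm [-0.24 -0.11  0.05] turn [0.003 0.004 0.001]
```

View pics/w3.png

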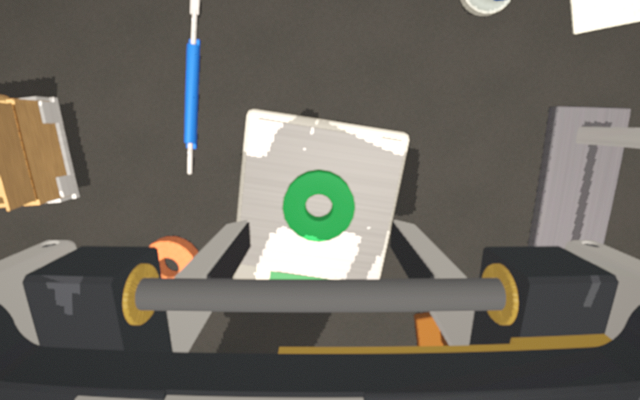

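The wrist picture shows the wheel lying flat on the pan at (319,205), let go. I'll now take it round the rim with the tool straight down.

```bash
python3 -m inch '[[[0,0,0],[-0.1,-0.1,2.5],8.8],[[0,0,0],[-0.1,-0.1,4.5],8.8],[[0,0,0],[-0.1,-0.1,6],8.8],[[0,0,0],[-0.1,-0.1,6.7],8.8],[[0,0,0],[-0.1,-0.1,6.95],8.8],[[0,0,0],[-0.1,-0.1,6.95],8],[[0,0,0],[-0.1,-0.1,6.95],5],[[0,0,0],[-0.1,-0.1,6.95],5],[[0,0,0],[-0.1,-0.1,6.95],5],[[0,0,0],[-0.1,-0.1,6.95],5]]' 12; python3 -m inch '[[[0,0,0],[0,0,0],5],[[0,0,0],[0,0,0],5],[[0,0,0],[0,0,0],5],[[0,0,0],[0,0,0],5],[[0,0,0],[0,0,-1],5],[[0,0,0],[0,0,-3],5],[[0,0,0],[0,0,-6],5],[[0,0,0],[0,0,-10],5],[[0,0,0],[0,0,-14],5],[[0,0,0],[0,0,-16],5]]' 15;  python3 - <<'E'
from h import *
for cam in ("scene","side"): c=look(cam,["wheel_center","carton"])
T=tool(0.23,0); go([0.496,0.268,0.2],T)
E
```

```text
clock: 12.85
ee_pos: [0.5137, -0.0563, 0.0616]
eef_rot: [0.002, 0.996, 0.085, -0.001]
force: [-0.6, 0.2, 1.0]
finger_gap: 0.0603
finger_force: 12.0
clock: 13.68
ee_pos: [0.515, -0.056, 0.2257]
eef_rot: [0.002, 0.996, 0.085, 0.001]
force: [2.1, -0.0, -0.8]
finger_gap: 0.0604
finger_force: 15.0
scene wheel_center 0.82 [ 0.5178 -0.0551  0.2237] [320. 173.]
scene carton 0.71 [ 0.5033  0.2708 -0.0007] [435. 220.]
side wheel_center 0.75 [ 0.5175 -0.0516  0.2199] [324. 172.]
side carton 0.81 [ 0.5011  0.2661 -0.001 ] [266. 299.]
side carton 0.35 [ 0.7789 -0.0511  0.0125] [257. 196.]
shift cm [  3.91 -32.14   1.84] turn [ 0.001  0.008 -0.06 ]
```

```bash
python3 -m inch '[[[0,0,0],[0.4,-3.2,0],5],[[0,0,0],[0.8,-6.6,0],5],[[0,0,-0.01],[1.2,-10,0],5],[[0,0,-0.02],[1.6,-13.5,0],5],[[0,0,-0.03],[2,-17,0],5],[[0,0,-0.04],[2.4,-20.5,0],5],[[0,0,-0.05],[2.8,-24,0],5],[[0,0,-0.06],[3.2,-27.5,0],5],[[0,0,-0.06],[3.6,-30,0],5],[[0,0,-0.06],[3.9,-32.1,0],5]]' 15;  python3 - <<'E'
from h import *
c=look("wrist",["wheel_center","carton"]); save(c,"w4.png")
E
```

```text
clock: 14.82
ee_pos: [0.496, 0.2692, 0.2174]
eef_rot: [0.002, 0.993, 0.116, -0.004]
force: [0.5, -0.9, -0.4]
finger_gap: 0.0599
finger_force: 15.0
wrist wheel_center 0.67 [0.5886 0.0793 0.009 ] [484. 143.]
wrist wheel_center 0.57 [0.4971 0.2645 0.2144] [329. 238.]
wrist carton 0.95 [0.5054 0.2699 0.0011] [321. 171.]
```

View pics/w4.png

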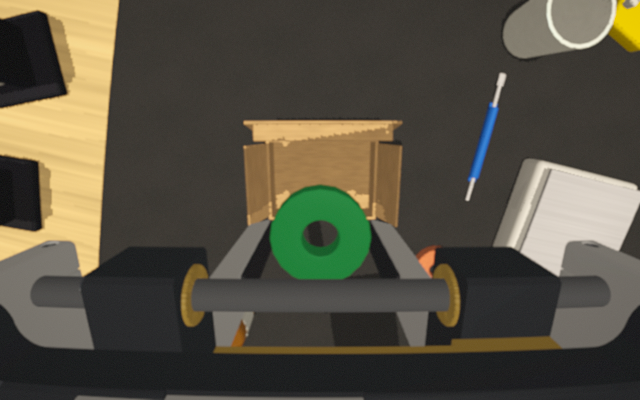

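The wrist picture shows the carton square to the gripper, spanning about x 247–400, with the wheel at (321,234) centred between the two flaps. I'll lower it in.

```bash
python3 -m inch '[[[0,0,0],[0,0,3.5],5],[[0,0,0],[0,0,7],5],[[0,0,0],[0,0,10],5],[[0,0,0],[0,0,12.5],5],[[0,0,0],[0,0,15],5],[[0,0,0],[0,0,17],5],[[0,0,0],[0,0,18],5],[[0,0,0],[0,0,18.5],5],[[0,0,0],[0,0,18.5],5],[[0,0,0],[0,0,18.5],5]]' 15;  python3 -c "
from h import *
print(robot.state()['force']); go([0.496,0.2692,0.0235],tool(0.23,0))"
```

```text
clock: 15.8
ee_pos: [0.4977, 0.2665, 0.0355]
eef_rot: [0.001, 0.993, 0.115, -0.001]
force: [-0.1, 0.4, -1.1]
finger_gap: 0.0604
finger_force: 15.0
[-0.13215607  0.44347329 -1.08318174]
shift cm [-0.09 -0.31  1.2 ] turn [ 0.002  0.003 -0.   ]
```

```bash
python3 -m inch '[[[0,0,0],[0,-0.1,0.4],5],[[0,0,0],[0,-0.1,0.8],5],[[0,0,0],[0,-0.1,1.1],5],[[0,0,0],[0,-0.1,1.25],5],[[0,0,0],[0,-0.1,1.25],5],[[0,0,0],[0,-0.1,1.25],5],[[0,0,0],[0,-0.1,1.25],7],[[0,0,0],[0,-0.1,1.25],7.2],[[0,0,0],[0,-0.1,1.25],7.2],[[0,0,0],[0,-0.1,1.25],7.2]]' 8;  python3 -c "
from h import *
print(robot.state()['force'],robot.state()['finger_force'])"; python3 -m inch '[[[0,0,0],[0,0,0],7.2],[[0,0,0],[0,0,-1],7.2],[[0,0,0],[0,0,-3],7.2],[[0,0,0],[0,0,-6],7.2],[[0,0,0],[0,0,-9],7.2],[[0,0,0],[0,0,-13],7.2],[[0,0,0],[0,0,-17],7.2],[[0,0,0],[0,0,-20],0],[[0,0,0],[0,0,-20],0],[[0,0,0],[0,0,-20],0]]';python3 - <<'E'
from h import *
for cam in ("side","wrist"):
    c=look(cam,["wheel_center","carton"]); save(c,cam+"5.png",*(((230,230,310,330),6) if cam=="side" else (None,1)))
print(robot.state()["ee_pos"])
E
```

```text
clock: 16.63
ee_pos: [0.4969, 0.2677, 0.0226]
eef_rot: [0.001, 0.993, 0.115, -0.002]
force: [-0.4, -0.3, -0.2]
finger_gap: 0.072
finger_force: 0.0
[-0.40276373 -0.30092125 -0.17040174] 0.0
clock: 17.47
ee_pos: [0.4984, 0.2687, 0.2253]
eef_rot: [0.001, 0.993, 0.115, 0.001]
force: [-0.3, -0.4, 0.2]
finger_gap: 0.0553
finger_force: 0.0
side wheel_center 0.87 [0.4957 0.2703 0.0177] [266. 297.]
side carton 0.77 [ 5.035e-01  2.660e-01 -4.000e-04] [265. 299.]
wrist wheel_center 0.9 [0.5003 0.2651 0.015 ] [323. 177.]
wrist carton 0.96 [0.5041 0.2696 0.0006] [320. 172.]
[0.49654906 0.26788775 0.22076081]
```

View pics/side5.png

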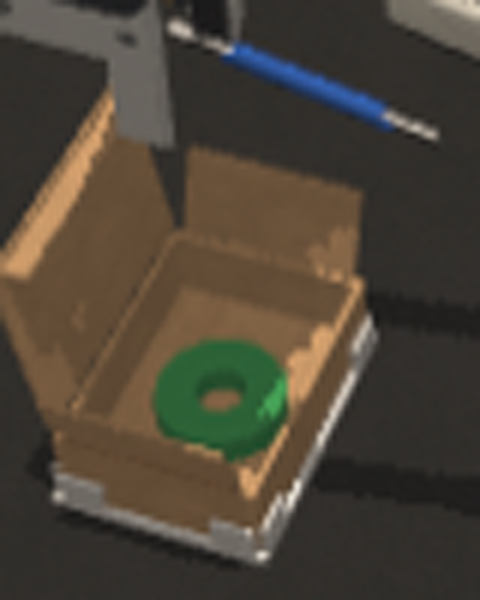

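The side crop shows the wheel lying flat in the carton at about crop (220,395). The picture budget is now used up, so from here I work from numbers only. Next I estimate the flap and lid angles by projecting the model into pixels I have already seen.

```bash
cat >> h.py <<'E'
C0=np.array([0.502,0.2685,0]); CY=0.23
def cw(x,y,z): return C0+np.array([x*np.cos(CY)-y*np.sin(CY),x*np.sin(CY)+y*np.cos(CY),z])
def flap(s,a,x=0.): return cw(x,s*(.063-.044*np.cos(a)),.046+.044*np.sin(a))
def lidp(a,y=0.,r=.094): return cw(.047-r*np.cos(a),y,.049+r*np.sin(a))
def tgt(x,y,tip): go(cw(x,y,tip+.008),tool(CY,0))
E
python3 - <<'E'
from h import *
w=robot.read_camera("wrist"); s=robot.read_camera("scene")
print("hinges wrist L,R,lid",proj(w,cw(0,.063,.046)),proj(w,cw(0,-.063,.046)),proj(w,cw(.047,0,.049)))
for a in np.arange(1.5,2.7,.2):
    print(round(a,1),"L wrist",proj(w,flap(1,a)).round(),"R",proj(w,flap(-1,a)).round(),"scene L",proj(s,flap(1,a,-.042)).round(),"R",proj(s,flap(-1,a,-.042)).round(),"lid wrist",proj(w,lidp(a,-.063)).round(),proj(w,lidp(a,.063)).round(),"scene",proj(s,lidp(a,-.063)).round(),proj(s,lidp(a,.063)).round())
im=cv2.cvtColor(w["image"],cv2.COLOR_RGB2HSV); m=((im[...,0]>8)&(im[...,0]<20)&(im[...,1]>70)&(im[...,2]>70)); m[230:]=0; m[:,:200]=0;m[:,450:]=0
for r in range(110,222,8):
    xs=np.where(m[r])[0]; print(r,xs.min() if len(xs) else None,xs.max() if len(xs) else None,len(xs))
E
```

```text
hinges wrist L,R,lid [266.13244553 179.90312494] [374.81095384 179.77986194] [320.49805499 138.70107249]
1.5 L wrist [262. 188.] R [379. 187.] scene L [458. 187.] R [416. 193.] lid wrist [398. 152.] [244. 152.] scene [428. 210.] [476. 203.]
1.7 L wrist [253. 187.] R [388. 187.] scene L [461. 187.] R [413. 193.] lid wrist [399. 129.] [243. 129.] scene [430. 217.] [478. 209.]
1.9 L wrist [245. 187.] R [396. 187.] scene L [464. 187.] R [410. 194.] lid wrist [399. 106.] [243. 106.] scene [432. 224.] [480. 217.]
2.1 L wrist [239. 186.] R [403. 186.] scene L [467. 187.] R [407. 195.] lid wrist [397.  85.] [244.  85.] scene [433. 232.] [481. 224.]
2.3 L wrist [233. 185.] R [408. 185.] scene L [469. 188.] R [404. 197.] lid wrist [395.  68.] [247.  68.] scene [434. 239.] [482. 231.]
2.5 L wrist [229. 184.] R [412. 184.] scene L [470. 189.] R [401. 198.] lid wrist [392.  56.] [249.  56.] scene [434. 246.] [482. 238.]
2.7 L wrist [227. 183.] R [414. 183.] scene L [471. 190.] R [399. 200.] lid wrist [388.  48.] [253.  48.] scene [434. 252.] [481. 245.]
110 None None 0
118 None None 0
126 243 397 155
134 251 390 140
142 252 377 126
150 242 399 158
158 243 399 127
166 243 399 114
174 244 398 119
182 244 398 119
190 244 397 111
198 245 397 123
206 245 397 153
214 246 396 151
```

```bash
python3 - <<'E'
from h import *
print(robot.state()["finger_gap"])
for y,z in [(.108,.12),(.108,.062),(.078,.062),(.062,.076),(.045,.074),(.034,.064),(.03,.05),(.03,.0465)]: tgt(-.01,y,z)
E
```

```text
0.023631425719363677
shift cm [ -0.43 -10.75   9.3 ] turn [0.003 0.007 0.   ]
shift cm [ -0.4  -10.76  15.1 ] turn [0.003 0.007 0.   ]
shift cm [-0.4  -7.76 15.1 ] turn [0.003 0.007 0.   ]
shift cm [-0.41 -6.16 13.71] turn [0.003 0.007 0.   ]
shift cm [-0.4  -4.46 13.91] turn [0.003 0.007 0.   ]
shift cm [-0.4  -3.36 14.91] turn [0.003 0.007 0.   ]
shift cm [-0.39 -2.97 16.31] turn [0.003 0.007 0.   ]
shift cm [-0.39 -2.97 16.66] turn [0.003 0.007 0.   ]
```

```bash
python3 -m inch '[[[0,0,0],[-0.4,-3.8,0],0],[[0,0,0],[-0.4,-7.5,1],0],[[0,0,0],[-0.4,-10.75,4],0],[[0,0,0],[-0.4,-10.75,8],0],[[0,0,0],[-0.4,-10.75,12],0],[[0,0,0],[-0.4,-10.75,15],0],[[0,0,0],[-0.4,-10.75,15.1],0],[[0,0,0],[-0.4,-9.5,15.1],0],[[0,0,0],[-0.4,-8.5,15.1],0],[[0,0,0],[-0.4,-7.8,15.1],0]]' 15;  python3 -c "
from h import *
print(robot.state()['force'],robot.state()['finger_gap'])
for y,z in [(.066,.076),(.056,.074),(.048,.066),(.046,.056),(.046,.050),(.046,.0475)]: tgt(-.01,y,z)"
```

```text
clock: 18.7
ee_pos: [0.4771, 0.3421, 0.0736]
eef_rot: [0.001, 0.993, 0.115, -0.0]
force: [-0.3, -0.0, 0.3]
finger_gap: 0.0003
finger_force: 0.2
[-0.33865857 -0.03056878  0.32531661] 0.0003275204223119192
shift cm [-0.26  1.14 -1.04] turn [ 0.001  0.    -0.   ]
shift cm [-0.26  2.14 -0.84] turn [ 0.001  0.    -0.   ]
shift cm [-0.26  2.94 -0.04] turn [ 0.001  0.    -0.   ]
shift cm [-0.26  3.13  0.96] turn [ 0.001  0.    -0.   ]
shift cm [-0.26  3.13  1.56] turn [ 0.001  0.    -0.   ]
shift cm [-0.26  3.13  1.81] turn [ 0.001  0.    -0.   ]
```

```bash
python3 -m inch '[[[0,0,0],[0,0.6,-0.6],0],[[0,0,0],[0,1.15,-1.05],0],[[0,0,0],[0,1.6,-1],0],[[0,0,0],[0,2.15,-0.85],0],[[0,0,0],[0,2.6,-0.5],0],[[0,0,0],[0,2.95,0],0],[[0,0,0],[0,3.1,0.5],0],[[0,0,0],[0,3.1,1],0],[[0,0,0],[0,3.1,1.4],0],[[0,0,0],[0,3.1,1.6],0]]' 15; python3 -m inch '[[[0,0,0],[0,0,0.05],0],[[0,0,0],[0,0,0.1],0],[[0,0,0],[0,0,0.15],0],[[0,0,0],[0,0,0.2],0],[[0,0,0],[0,0,0.25],0],[[0,0,0],[0,0,0.25],0],[[0,0,0],[0,0,0.25],0],[[0,0,0],[0,0,0.25],0],[[0,0,0],[0,0,0.25],0],[[0,0,0],[0,0,0.25],0]]';  python3 -c "
from h import *
print(robot.state()['force'])
tgt(-.01,.046,.0475)"
```

```text
clock: 19.53
ee_pos: [0.4818, 0.3124, 0.055]
eef_rot: [0.002, 0.993, 0.115, -0.003]
force: [-2.5, -3.5, 14.4]
finger_gap: 0.0007
finger_force: 8.0
clock: 20.37
ee_pos: [0.4818, 0.3124, 0.055]
eef_rot: [0.002, 0.993, 0.115, -0.002]
force: [-3.9, -2.5, 15.8]
finger_gap: 0.0004
finger_force: 8.3
[-3.91913198 -2.49303444 15.84149533]
shift cm [-0.03  0.14 -0.05] turn [0.003 0.004 0.001]
```

```bash
python3 -m inch '[[[0,0,0],[0,0,-1],0],[[0,0,0],[0,0,-4],0],[[0,0,0],[0,0,-7.5],0],[[0,0,0],[0,3.5,-7.5],0],[[0,0,0],[0,7,-7.5],0],[[0,0,0],[0,10.5,-7.5],0],[[0,0,0],[0,14,-7.5],0],[[0,0,0],[0,15.6,-7.5],0],[[0,0,0],[0,15.6,-7.5],0],[[0,0,0],[0,15.6,-7.5],0]]';  python3 - <<'E'
from h import *
w=robot.read_camera("scene"); m=max(robot.masks_of("carton","scene"),key=lambda m:m["p"])["region"]; xs=np.where(m.any(0))[0]; print(xs.min(),xs.max(), "scene L tip would be",proj(w,flap(1,1.93,-.042)),proj(w,flap(1,1.93,.042)))
for y,z in [(-.108,.062),(-.078,.062),(-.066,.076),(-.056,.074),(-.048,.066),(-.046,.056),(-.046,.050),(-.046,.0475)]: tgt(-.01,y,z)
E
```

```text
clock: 21.2
ee_pos: [0.5181, 0.1607, 0.1279]
eef_rot: [0.001, 0.993, 0.114, -0.002]
force: [0.4, -0.4, -0.7]
finger_gap: 0.0002
finger_force: 0.0
408 477 scene L tip would be [464.63257826 186.60884209] [474.87354232 213.25139666]
shift cm [-0.08  0.06  5.79] turn [0.001 0.004 0.001]
shift cm [-0.08 -2.94  5.79] turn [0.001 0.004 0.001]
shift cm [-0.08 -4.14  4.39] turn [0.001 0.004 0.001]
shift cm [-0.08 -5.14  4.59] turn [0.001 0.004 0.001]
shift cm [-0.08 -5.94  5.39] turn [0.001 0.004 0.001]
shift cm [-0.07 -6.14  6.39] turn [0.001 0.004 0.001]
shift cm [-0.07 -6.14  6.99] turn [0.001 0.004 0.001]
shift cm [-0.07 -6.14  7.24] turn [0.001 0.004 0.001]
```

```bash
python3 -m inch '[[[0,0,0],[0,0,3],0],[[0,0,0],[0,0,5.8],0],[[0,0,0],[0,0,5.8],0],[[0,0,0],[0,-1.2,5.8],0],[[0,0,0],[0,-2.4,5.8],0],[[0,0,0],[0,-3,5.8],0],[[0,0,0],[0,-3.6,5],0],[[0,0,0],[0,-4.15,4.4],0],[[0,0,0],[0,-4.6,4.5],0],[[0,0,0],[0,-5.1,4.6],0]]';python3 -m inch '[[[0,0,0],[0,-0.5,0.4],0],[[0,0,0],[0,-0.8,0.8],0],[[0,0,0],[0,-1,1.3],0],[[0,0,0],[0,-1,1.8],0],[[0,0,0],[0,-1,2.2],0],[[0,0,0],[0,-1,2.5],0],[[0,0,0],[0,-1,2.6],0],[[0,0,0],[0,-1,2.65],0],[[0,0,0],[0,-1,2.65],0],[[0,0,0],[0,-1,2.65],0]]';  python3 - <<'E'
from h import *
print(robot.state()["force"]); tgt(-.01,-.046,.0475)
E
```

```text
clock: 22.13
ee_pos: [0.5071, 0.2113, 0.0835]
eef_rot: [0.001, 0.993, 0.115, -0.0]
force: [0.7, -0.2, -0.8]
finger_gap: 0.0008
finger_force: 0.1
clock: 22.97
ee_pos: [0.5041, 0.22, 0.0556]
eef_rot: [0.001, 0.993, 0.115, -0.002]
force: [0.4, 0.5, -0.0]
finger_gap: 0.0007
finger_force: 0.0
[ 0.42756555  0.51320174 -0.00069279]
shift cm [-0.1  -0.17  0.01] turn [0.002 0.004 0.   ]
```

```bash
python3 -m inch '[[[0,0,0],[0,0,0.05],0],[[0,0,0],[0,0,0.1],0],[[0,0,0],[0,0,0.15],0],[[0,0,0],[0,0,0.18],0],[[0,0,0],[0,0,0.18],0],[[0,0,0],[0,0,0.18],0],[[0,0,0],[0,0,0.18],0],[[0,0,0],[0,0,0.18],0],[[0,0,0],[0,0,0.18],0],[[0,0,0],[0,0,0.18],0]]';  python3 - <<'E'
from h import *
print(robot.state()["force"]); tgt(-.01,-.046,.0475)
E
```

```text
clock: 23.8
ee_pos: [0.5042, 0.2201, 0.0551]
eef_rot: [0.001, 0.993, 0.115, -0.001]
force: [-1.8, -1.4, 8.7]
finger_gap: 0.0003
finger_force: 4.4
[-1.78545563 -1.41635004  8.66059698]
shift cm [-0.11 -0.17 -0.04] turn [0.002 0.003 0.   ]
```

```bash
python3 -m inch '[[[0,0,0],[0,0,-1],0],[[0,0,0],[0,0,-4.5],0],[[0,0,0],[0,0,-8],0],[[0,0,0],[0,-1.5,-12],0],[[0,0,0],[0,-3,-15],0],[[0,0,0],[0,-4.8,-16.5],0],[[0,0,0],[0,-4.8,-16.5],0],[[0,0,0],[0,-4.8,-16.5],0],[[0,0,0],[0,-4.8,-16.5],0],[[0,0,0],[0,-4.8,-16.5],0]]';  python3 - <<'E'
from h import *
w=robot.read_camera("wrist"); print("wheel",[m["p"] for m in robot.mark_of("wheel_center","wrist")])
print("hinges wrist L,R,lid",proj(w,cw(0,.063,.046)),proj(w,cw(0,-.063,.046)),proj(w,cw(.047,0,.049)),"free edges",proj(w,flap(1,0)),proj(w,flap(-1,0)), "at .2rad",proj(w,flap(1,.2)),proj(w,flap(-1,.2)))
im=cv2.cvtColor(w["image"],cv2.COLOR_RGB2HSV); m=((im[...,0]>8)&(im[...,0]<20)&(im[...,1]>70)&(im[...,2]>70)); m[230:]=0; m[:,:200]=0;m[:,450:]=0
for r in range(150,222,8):
    xs=np.where(m[r])[0]; print(r,xs.min() if len(xs) else None,xs.max() if len(xs) else None,len(xs))
g=w["image"][:,:,0].astype(int)
print(g[175,255:385:4])
for p in [(.1,.1),(.125,.105),(.085,.105),(.055,.115)]: tgt(p[0],0,p[1])
E
```

```text
clock: 24.63
ee_pos: [0.4926, 0.2662, 0.2168]
eef_rot: [0.002, 0.993, 0.115, -0.004]
force: [-0.7, -0.0, -0.8]
finger_gap: 0.0003
finger_force: 0.0
wheel [0.58]
hinges wrist L,R,lid [264.6105266  176.87614328] [374.78384366 176.6868657 ] [319.6744039  134.93279586] free edges [303.08625138 176.78000398] [336.36113112 176.72285819] at .2rad [301.8982979  178.09352778] [337.58690016 178.03179114]
150 262 376 112
158 263 376 78
166 263 376 79
174 263 376 94
182 264 375 82
190 264 375 77
198 264 375 93
206 264 375 112
214 265 375 111
[ 62  64  70 140 164 160 158 161 161 164 158 162 135  41 138 159 160 164
 150  38  64 164 164 160 158 160 161 163 160 150 127  37  35]
shift cm [11.02 -0.04 10.82] turn [ 0.003  0.007 -0.001]
shift cm [13.51 -0.04 10.3 ] turn [ 0.003  0.007 -0.001]
shift cm [ 9.51 -0.04 10.33] turn [ 0.003  0.007 -0.001]
shift cm [ 6.51 -0.03  9.35] turn [ 0.003  0.007 -0.001]
```

```bash
python3 -m inch '[[[0,0,0],[3.5,0,0],0],[[0,0,0],[7,0,0],0],[[0,0,0],[10.5,0,0.5],0],[[0,0,0],[12,0,3.5],0],[[0,0,0],[12,0,7],0],[[0,0,0],[12,0,10],0],[[0,0,0],[12,0,10.8],0],[[0,0,0],[10.5,0,10.8],0],[[0,0,0],[9,0,10.8],0],[[0,0,0],[7.8,0,10.8],0]]';  python3 - <<'E'
from h import *
print(robot.state()["force"])
for f,z in [(.047,.108),(.02,.108),(-.003,.095),(-.016,.08),(-.022,.064),(-.022,.054),(-.022,.0505)]: tgt(f+.008,0,z)
E
```

```text
clock: 25.57
ee_pos: [0.5684, 0.2842, 0.1102]
eef_rot: [0.001, 0.993, 0.115, -0.002]
force: [0.6, 0.3, 1.2]
finger_gap: 0.0002
finger_force: 0.2
[0.56401694 0.2854185  1.15434853]
shift cm [-1.32  0.01 -0.58] turn [ 0.002  0.005 -0.   ]
shift cm [-4.02  0.01 -0.56] turn [ 0.002  0.005 -0.   ]
shift cm [-6.32  0.01  0.75] turn [ 0.002  0.005 -0.   ]
shift cm [-7.61  0.01  2.26] turn [ 0.002  0.005 -0.   ]
shift cm [-8.2   0.    3.86] turn [ 0.002  0.005 -0.   ]
shift cm [-8.19  0.    4.86] turn [ 0.002  0.005 -0.   ]
shift cm [-8.19  0.    5.21] turn [ 0.002  0.005 -0.   ]
```

```bash
python3 -m inch '[[[0,0,0],[-0.7,0,-0.4],0],[[0,0,0],[-1.3,0,-0.6],0],[[0,0,0],[-2.2,0,-0.6],0],[[0,0,0],[-3.1,0,-0.6],0],[[0,0,0],[-4,0,-0.55],0],[[0,0,0],[-4.8,0,-0.2],0],[[0,0,0],[-5.6,0,0.2],0],[[0,0,0],[-6.3,0,0.75],0],[[0,0,0],[-7,0,1.5],0],[[0,0,0],[-7.6,0,2.2],0]]';  python3 - <<'E'
from h import *
print(robot.state()["force"])
for f,z in [(-.022,.064),(-.022,.054),(-.022,.0505)]: tgt(f+.008,0,z)
E
```

```text
clock: 26.4
ee_pos: [0.4939, 0.2671, 0.0877]
eef_rot: [0.001, 0.993, 0.115, -0.002]
force: [-0.6, 0.8, 0.2]
finger_gap: 0.0006
finger_force: 0.2
[-0.55252511  0.77299016  0.18233723]
shift cm [-0.57  0.05  1.57] turn [0.002 0.005 0.   ]
shift cm [-0.57  0.05  2.57] turn [0.002 0.005 0.   ]
shift cm [-0.57  0.05  2.92] turn [0.002 0.005 0.   ]
```

```bash
python3 -m inch '[[[0,0,0],[-0.2,0,0.5],0],[[0,0,0],[-0.4,0,1],0],[[0,0,0],[-0.55,0,1.5],0],[[0,0,0],[-0.55,0,1.9],0],[[0,0,0],[-0.55,0,2.3],0],[[0,0,0],[-0.55,0,2.6],0],[[0,0,0],[-0.55,0,2.8],0],[[0,0,0],[-0.55,0,2.95],0],[[0,0,0],[-0.55,0,2.95],0],[[0,0,0],[-0.55,0,2.95],0]]';  python3 - <<'E'
from h import *
print(robot.state()["force"])
tgt(-.014,0,.0505)
E
```

```text
clock: 27.23
ee_pos: [0.4897, 0.2661, 0.0592]
eef_rot: [0.001, 0.993, 0.115, -0.002]
force: [0.5, -0.6, -0.8]
finger_gap: 0.0004
finger_force: 0.0
[ 0.54141211 -0.56754547 -0.76418116]
shift cm [-0.15  0.05  0.07] turn [0.002 0.004 0.   ]
```

```bash
python3 -m inch '[[[0,0,0],[0,0,0.05],0],[[0,0,0],[0,0,0.1],0],[[0,0,0],[0,0,0.15],0],[[0,0,0],[0,0,0.2],0],[[0,0,0],[0,0,0.22],0],[[0,0,0],[0,0,0.22],0],[[0,0,0],[0,0,0.22],0],[[0,0,0],[0,0,0.22],0],[[0,0,0],[0,0,0.22],0],[[0,0,0],[0,0,0.22],0]]';  python3 - <<'E'
from h import *
print(robot.state()["force"])
tgt(-.014,0,.0505)
E
```

```text
clock: 28.07
ee_pos: [0.4898, 0.2662, 0.0581]
eef_rot: [0.001, 0.993, 0.115, -0.001]
force: [-0.9, -0.6, 7.0]
finger_gap: 0.0002
finger_force: 3.3
[-0.8966807  -0.63863761  7.04589438]
shift cm [-0.16  0.05 -0.04] turn [0.002 0.003 0.   ]
```

```bash
python3 -m inch '[[[0,0,0],[0,0,-1],0],[[0,0,0],[0,0,-4],0],[[0,0,0],[0,0,-7.5],0],[[0,0,0],[0,0,-11],0],[[0,0,0],[0,0,-15],0],[[0,0,0],[0,0,-16],0],[[0,0,0],[0,0,-16],0],[[0,0,0],[0,0,-16],0],[[0,0,0],[0,0,-16],0],[[0,0,0],[0,0,-16],0]]';  python3 - <<'E'
from h import *
w=robot.read_camera("wrist")
im=cv2.cvtColor(w["image"],cv2.COLOR_RGB2HSV); m=((im[...,0]>8)&(im[...,0]<20)&(im[...,1]>70)&(im[...,2]>70)); m[230:]=0; m[:,:200]=0;m[:,450:]=0
rows=np.where(m.sum(1)>60)[0]; print("rows",rows.min(),rows.max(),"hinge row",proj(w,cw(.047,0,.049)),"closed edges",proj(w,cw(0,.063,.05)),proj(w,cw(0,-.063,.05)),proj(w,cw(-.044,.063,.05)))
for r in range(130,222,10):
    xs=np.where(m[r])[0]; print(r,xs.min() if len(xs) else None,xs.max() if len(xs) else None,len(xs))
for a in (0,.15,.3): print(a,proj(w,lidp(a,.063)),proj(w,lidp(a,-.063)))
for l in ("scene",): look(l,["brown_wheel_mid","cup_mid","jar_mid","carver_mid","bottle_mid","wheel_center"])
E
```

```text
clock: 28.9
ee_pos: [0.4887, 0.266, 0.2146]
eef_rot: [0.002, 0.993, 0.115, -0.004]
force: [-0.4, 1.3, -0.7]
finger_gap: 0.0006
finger_force: 0.0
rows 132 216 hinge row [320.41382594 131.30570279] closed edges [264.19257535 174.28523839] [376.61173285 174.16020841] [265.85652528 212.02770025]
130 None None 0
140 261 378 118
150 262 378 117
160 263 378 71
170 263 377 70
180 264 377 69
190 264 377 114
200 264 377 114
210 265 376 112
220 None None 0
0 [266.11588957 214.27026857] [374.71234636 214.10820852]
0.15 [263.93681443 216.99811915] [376.99506444 216.82636721]
0.3 [261.53386876 218.00305199] [379.50650023 217.82257114]
scene brown_wheel_mid 0.73 [0.4145 0.0882 0.0134] [372. 187.]
scene cup_mid 0.6 [0.7239 0.0707 0.0411] [365. 285.]
scene jar_mid 0.58 [ 0.7333 -0.1683  0.0244] [270. 284.]
scene carver_mid 0.52 [ 5.008e-01  2.713e-01 -5.000e-04] [435. 219.]
scene carver_mid 0.45 [0.5889 0.0766 0.0062] [367. 242.]
scene bottle_mid 0.53 [0.2832 0.3417 0.0564] [458. 147.]
scene wheel_center 0.53 [ 0.6677 -0.4455  0.0159] [170. 254.]
```

```bash
python3 -c "
from station import robot
print(robot.close_job())"
```

```text
the job is handed in; nothing more can be done
None
```

The wheel was weighed on the scale and laid flat in the carton, then both short flaps and the lid were closed and the job handed in at about 29 s. The hand-in gave no verdict; my last checks showed the lid down, and the scene camera found the brown wheel, cup, jar, carver and bottle in place (cast and instrument box not re-checked).

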